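Tip the walnut out of the nut carousel into the egg cup

ROBOT

A 6-joint arm with a two-finger parallel gripper is mounted at the origin on the work surface. World frame = base frame: x ahead of the robot, y to its left, z up, the work surface at z = 0. Lengths are in m, angles in rad, forces in N, time in s.
With the tool pointing down it reaches from about 0.275 to 0.85 m from the base axis. Payload 5.2 kg.
Tool frame: the origin (TCP) lies on the centre line of the jaws, within the pads' length; the fingertips stand 8 mm ahead of it and the grasp point (between the pads) lies 11 mm behind it; x points along the fingers, y is the direction in which the jaws open and shut, and the axes are right-handed (so a half turn about x gives the same grasp; the last joint's range is limited). The gripper opens to 85 mm and grips with 20 to 120 N. Pads are 22 mm wide; open, the fingers measure 114 mm over their backs; the gripper's body (76 mm by 85 mm) begins 54 mm behind the grasp point. The pads swing forward as they close: fully open they stand 13 mm farther back than shut.
Start: joints at [-1.474, 0.259, 1.535, -0, 1.348, -0.203], TCP at [0.162, -0.525, 0.239] pointing down, gripper open.
Joint ranges: [-3.14, 3.14], [-0.91, 2.08], [0.19, 2.58], [-1.22, 4.36], [0.22, 2.71], [-3.12, 3.12]. Speed limits (rad/s): [2.57, 2.57, 3.14, 3.14, 3.14, 3.14].

INTERFACE

Orientations are given as a rotation vector (axis times angle).
In Python, from station import status, vision, workorder, spotter gives the robot as it stands.
- The arm moves only by the shell command python3 -m jog 'ROWS' [FORCE]. ROWS is JSON, a list of rows, each a list of 7 numbers: the gripper command: -1 is shut, 1 is fully open, values between are in proportion, then the shift along the tool's x, y, z in cm, then the turn, a rotation vector about the tool's x, y, z in rad. In form: [[claw, x, y, z, ax, ay, az], ...]. A call has exactly 5 rows; each row is the pose to reach, as a shift and turn from the pose commanded when the call began, along the tool's axes at that moment; what a row does not reach only later rows make up. A row lasts 1/12 s, in which the tool goes at most 41.7 mm and 7.16 degrees, less where a joint would pass 70% of its speed; a pose out of reach is approached as far as the arm can. A call with a gripper value outside its range is refused whole. The fingers move at their own pace and stop on an object; FORCE is the grip in N (left out, the last holds). Time passes only in rows, so rows that repeat a pose let the fingers close, or fill a call up. It gives the time, the measured TCP pose, the force and the opening at its end, in the units of the state.
- status.state(): the state, without advancing time (a new reading comes with each control period).
- vision.snapshot(name): name is "side" or "top" or "wrist"; returns a dict with "image" (420x560x3 uint8, red, green, blue), "vfov" (degrees; the focal length in pixels is half the picture's height over the tangent of half this angle, whatever the lens; pixels are square), "cx", "cy" (the principal point, pixels), "dist" ([k1, k2, p1, p2, k3] as OpenCV has them; the pictures are not rectified), "rvec" (rotation vector, rad) and "tvec" (3), from world to camera coordinates, as OpenCV has them. Camera axes: x right, y down, z forward; pixel columns grow to the right and rows downward; lengths in m; the calibration is good to about 2 mm. A picture is of the moment at which its call begins. There is no depth.
- workorder.finish_job(): hands the job in, once; it reports no verdict.
Trained networks look in a picture, given as the dict that the camera call returned (one of the last four; its "shot" number tells which), for a name from the list of things; names that differ only in an ending like _2 or _b are one class to them, and where a whole thing is asked for, a point or a joint stands for the part that bears it (a point fixed in the world has none). Each returns a list of dicts, best first, with "conf" (0 to 1); they miss things now and then, are a little off and sometimes report something else, mostly with a low value. They report only what shows in the picture. A call takes as long as a camera call. They do not tell look-alikes from the thing itself.
- spotter.find_in(picture, thing): "position" ([column, row] as shares, 0 to 1, of the picture: columns of its width, rows of its height, amid what is visible of it).
The state is a dict: "t": time; "joints": joint angles; "dq": joint speeds; "effort": joint torques, N m; "eef_pos": TCP position; "tool_rot": TCP orientation; "force": force on the tool from outside, world axes, zero at the start; "torque": the same for the moment, N m; "grip_width": opening from 0.0 (shut) to 1.0 (fully open).
Only numpy, scipy, OpenCV 4.12 (cv2) and the standard library are available. Lean on these libraries where they do the work, as an engineer would, in place of code of your own. Each camera call takes 0.05 s, during which the arm holds its last target. There are 200 camera calls.

TASK

Turn the wheel of the nut carousel by its knob until the compartment holding the big round walnut faces the spout, then press the thumb tab down to tip the carousel so that the walnut rolls out into the egg cup under the spout, and let the carousel swing back. Do not touch the walnut with the gripper; the small nutmeg and the long kola nut must stay in the carousel, and the egg cup stays standing where it is.

Things in the scene. Friction and masses are not known exactly. Their poses are not given: they have to be found in the camera images.
- walnut: The walnut to dispense: the largest ball on the carousel, dark brown, 30 mm across, loose in one compartment of the wheel; origin at its centre. The shallow dish it lies on slopes to a hub drum of 40 mm radius (floor 107 to 110 mm above the table), so nuts stay in while the carousel is level; a fence (top 134 mm high, inner radius 85 mm) runs round it except at the 40 mm gap to the spout.
- nutmeg: Another dark brown ball, smaller, 20 mm across, loose in another compartment; origin at its centre. Stays in.
- kola: A dark brown kola nut, long with round ends, 32 mm by 18 mm, loose in another compartment; origin at its centre. Stays in.
- knob (a point): Middle of the bar knob on the wheel's upright axis, 170 mm above the table. Bar 46 mm long (point x), 14 thick (y), 34 tall (17 either side). Turns with the wheel, stays put; the walnut needs under 1.55 rad one way or the other. Nine open 40 degree compartments, 3 mm walls 132 mm above the table; their middle lines lie 0, 40, 80.. degrees from this point's NEGATIVE x axis; 10 degrees off will do.
- tab (a point): Middle of the top of the metal thumb tab (46 x 44 mm) at the spout's outer end, 116 mm above the table when level, 180 mm from the wheel's axis. Its x axis points along the spout to that axis: the spout lies from knob to tab. Pressed straight down by some 4 N it sinks 44 mm to a stop (tips 0.34 rad); held there 1.5 s, the nut rolls out and drops into the cup. Let go, it swings back by its weight.
- egg_cup: The white ceramic egg cup standing on the tablecloth under the spout's open end, 128 mm from the wheel's axis: 58 mm high, 54 mm across the rim, bowl 34 mm deep; origin at the centre of its underside, z axis up. (A second egg cup, near the far edge of the table and not under the spout, is not used.)
Mind the look-alikes: they are no part of the job. Leave any orange look-alike of the kola alone.

How it is judged:
On the way, in this order (a step that is already met when the one before it is completed fails the run):
1. the walnut, still in the wheel, is in line with the spout (y of walnut in the frame of tab between -0.02 and 0.02 m and x of walnut in the frame of tab between 0.085 and 0.17 m), for 0.05 s.
2. the carousel is tipped by at least 30 mm at the tab (height (world z) of tab below 0.086 m), for 0.05 s.
At the end, for the whole second after the job is handed in: The walnut rests in the bowl of the egg cup under the spout (within 13 mm of its axis, 25 to 55 mm above its foot); the cup stands upright (0.15 rad), moved under 30 mm; nutmeg and kola nut are still in the carousel, which is level again (tab within 8 mm of its upper position) (horizontal distance between walnut and egg_cup below 0.013 m and z of walnut in the frame of egg_cup between 0.025 and 0.055 m and linear speed of walnut below 0.03 m/s and angle between egg_cup's own z axis and vertical below 0.15 rad and distance of egg_cup from where it was at the start of the episode below 0.03 m and height (world z) of egg_cup below 0.01 m and height (world z) of each of nutmeg, kola above 0.105 m and height (world z) of tab above 0.108 m); the robot touches nothing.
It fails at once if the fingers handle the walnut directly (contact force between the fingers and walnut above 0.3 N).
It fails at once if the nutmeg falls out of the carousel (height (world z) of nutmeg below 0.09 m).
It fails at once if the kola nut falls out of the carousel (height (world z) of kola below 0.09 m).
It also fails if it takes over 45 s, if anything falls off the work surface, if the arm or the gripper's body presses on something with over 40 N, if the wrist force passes 120 N, or if a joint passes its speed limit or range.

## Working session

There is one attempt and no reset: what is moved stays moved. The work goes in short steps, Python scripts to look and compute and a shell command to move; the robot and the scene stay as the last step left them, time stands still between calls to the robot, and variables do not carry over. Pictures are saved under pics/ and viewed, about 8 in all and at most 12, crops included, and the job is handed in when it is done.

```bash
mkdir -p pics
cat > h.py <<'E'
import numpy as np, cv2
from station import status, vision, workorder, spotter
def K(s):
    f=s["image"].shape[0]/2/np.tan(np.radians(s["vfov"])/2)
    return np.array([[f,0,s["cx"]],[0,f,s["cy"]],[0,0,1.]])
def ray(s,px):
    u=cv2.undistortPoints(np.array([[px]],float),K(s),np.array(s["dist"],float))[0,0]
    R=cv2.Rodrigues(np.array(s["rvec"],float))[0]
    return -R.T@np.array(s["tvec"],float), R.T@np.array([u[0],u[1],1.])
def at_z(s,px,z):
    o,d=ray(s,px); return o+d*(z-o[2])/d[2]
def proj(s,P):
    return cv2.projectPoints(np.array(P,float).reshape(-1,3),np.array(s["rvec"],float),np.array(s["tvec"],float),K(s),np.array(s["dist"],float))[0].reshape(-1,2)
def find(s,t,n=4):
    return [(np.round(np.array(r["position"])*[560,420],1),round(r["conf"],2)) for r in spotter.find_in(s,t)[:n]]
def save(s,name,crop=None,k=1):
    im=s["image"][:,:,::-1]
    if crop: im=im[crop[1]:crop[3],crop[0]:crop[2]]
    cv2.imwrite("pics/"+name+".png",cv2.resize(im,None,fx=k,fy=k,interpolation=cv2.INTER_CUBIC))
E
python3 - <<'E'
from h import *
Z=dict(walnut=.124,nutmeg=.119,kola=.118,knob=.17,tab=.116,egg_cup=.05)
for c in("top","side"):
    s=vision.snapshot(c); save(s,c+"0",k=1.42)
    print(c,"cam",ray(s,[280,210])[0].round(2))
    for t in Z:
        for p,cf in find(s,t): print(t,p,cf,at_z(s,p,Z[t]).round(3))
print(status.state())
E
```

```text
top cam [0.53 0.11 0.78]
walnut [328.7 183.7] 0.72 [0.643 0.02  0.124]
nutmeg [344.3 198.8] 0.48 [ 0.623 -0.001  0.119]
kola [276.9 195.2] 0.63 [0.629 0.091 0.118]
kola [190.5 233.1] 0.54 [0.579 0.207 0.118]
knob [313.1 217.1] 0.61 [0.593 0.048 0.17 ]
tab [307.4 210.3] 0.86 [0.608 0.049 0.116]
egg_cup [280.4 134. ] 0.9 [0.733 0.081 0.05 ]
side cam [0.52 0.58 0.58]
walnut [299.  154.7] 0.63 [0.65  0.015 0.124]
kola [296.  194.9] 0.68 [0.632 0.092 0.118]
kola [298.2 327.1] 0.53 [0.576 0.29  0.118]
knob [333.1 174.5] 0.98 [0.585 0.096 0.17 ]
knob [297.9 156.6] 0.42 [0.637 0.075 0.17 ]
tab [318.4 179.1] 0.75 [0.612 0.049 0.116]
tab [299.8 156.9] 0.4 [0.649 0.009 0.116]
egg_cup [238.1 217.8] 0.7 [0.717 0.096 0.05 ]
{'t': 0.7, 'joints': array([-1.47380608e+00,  2.58549026e-01,  1.53501096e+00,  6.54352669e-06,
        1.34802674e+00, -2.02802045e-01]), 'dq': array([ 0.00060606,  0.00042999,  0.00035474, -0.00144481, -0.00034223,
       -0.00051511]), 'effort': array([ 3.61678303e-04, -4.45782495e+01, -2.90845120e+01, -5.42974230e-04,
        4.02506630e-04, -8.36706960e-06]), 'eef_pos': array([ 0.16244947, -0.52545118,  0.23933279]), 'tool_rot': array([ 2.06011724,  0.31112844, -2.06010461]), 'force': array([ 0.34884354, -0.63403749, -0.27071667]), 'torque': array([0.04967447, 0.01659385, 0.00065961]), 'grip_width': 1.0033020193945101}
```

View pics/top0.png

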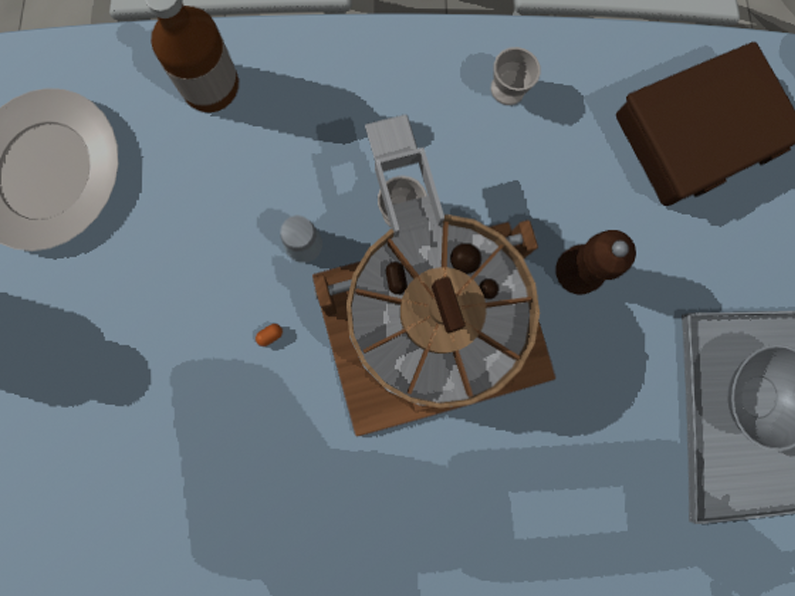

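View pics/side0.png

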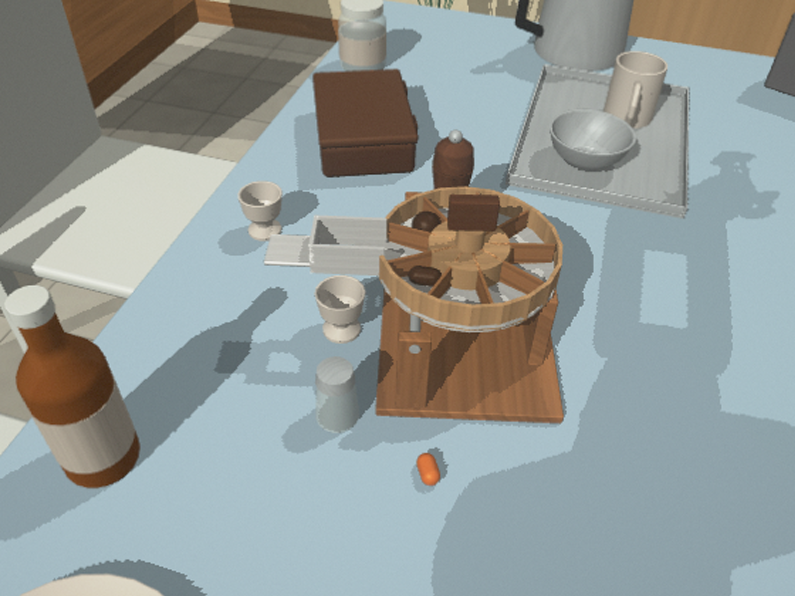

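The top view shows the spout pointing up and slightly left. The tab is at about (390,135) in the scaled picture, the knob bar runs (438,282) to (460,328), the walnut is at (466,257), the nutmeg at (489,288) and the kola at (396,277).

Run:
```python
from h import *
s=vision.snapshot("top"); k=1.42
P=lambda u,v,z: at_z(s,[u/k,v/k],z)
tab=P(390,135,.116); a=P(442,310,.134) # rim circle centre at fence top approx
k1=P(437,281,.187);k2=P(457,329,.187)
w=P(466,257,.124);n=P(489,288,.119);ko=P(396,277,.118)
c=(P(348,310,.134)+P(537,310,.134))/2; c2=(P(442,217,.134)+P(442,408,.134))/2
print("tab",tab,"fence",c,c2,"knob",(k1+k2)/2)
axis=np.array([c[0],c2[1] if 0 else c[1]])
ang=lambda v:np.degrees(np.arctan2(v[1],v[0]))
d=tab[:2]-c[:2]; print("axis-tab dist",np.linalg.norm(d),"spout ang",ang(d))
for nm,q in(("w",w),("n",n),("k",ko)): print(nm,np.linalg.norm(q[:2]-c[:2]),ang(q[:2]-c[:2])-ang(d))
print("knob bar (k1-k2)",ang((k1-k2)[:2]),np.linalg.norm(k1-k2))
st=status.state(); print(cv2.Rodrigues(st["tool_rot"])[0].round(3))
save(s,"crop",(235,70,395,300),3);
```

```text
tab [0.77185581 0.09127639 0.116     ] fence [0.59515706 0.04499188 0.134     ] [0.59430376 0.04611778 0.134     ] knob [0.59446825 0.04725868 0.187     ]
axis-tab dist 0.1826600740818464 spout ang 14.678295164568942
w 0.0568436613466042 -39.74729624020199
n 0.05103782885295534 -79.1259022480779
k 0.0546511623933216 37.00744550669
knob bar (k1-k2) 21.211206999939783 0.04442316264445206
[[ 0.     0.295 -0.955]
 [ 0.    -0.955 -0.295]
 [-1.    -0.    -0.   ]]
```

View pics/crop.png

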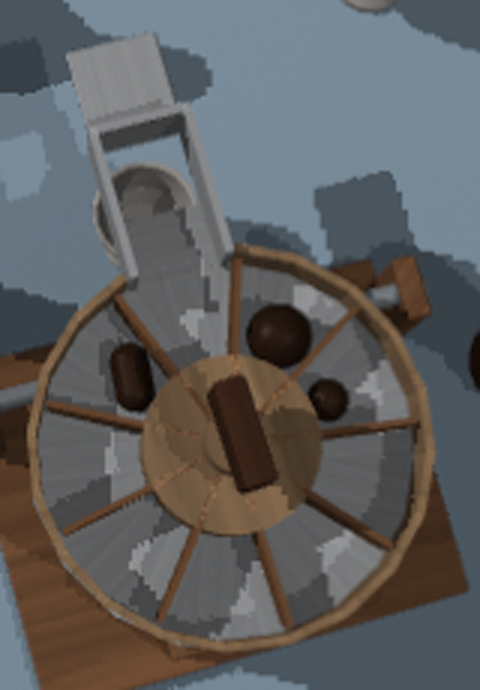

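The spout is at 14.7° and the wheel's compartment line and knob bar at about 20°. The walnut's compartment is at about -20°, so the wheel needs about +35° counter-clockwise. Now I move over the knob.

```bash
python3 -m jog '[[0,0,-2,-2.8,0,0,0],[0,0,-4.1,-5.7,0,0,0],[0,0,-6.2,-8.6,0,0,0],[0,0,-8.3,-11.5,0,0,0],[0,0,-10.4,-14.5,0,0,0]]' 40
python3 -m jog '[[0,0,-2,-2.8,0,0,0],[0,0,-4.1,-5.7,0,0,0],[0,0,-6.2,-8.6,0,0,0],[0,0,-8.3,-11.5,0,0,0],[0,0,-10.4,-14.5,0,0,0]]'
python3 -m jog '[[0,0,-2,-2.8,0,0,0],[0,0,-4.1,-5.7,0,0,0],[0,0,-6.2,-8.6,0,0,0],[0,0,-8.3,-11.5,0,0,0],[0,0,-10.4,-14.5,0,0,0]]'
python3 -m jog '[[0,0,-2,-2.8,0,0,0],[0,0,-4.1,-5.7,0,0,0],[0,0,-6.2,-8.6,0,0,0],[0,0,-8.4,-11.6,0,0,0],[0,0,-10.6,-14.7,-0.05,0,0]]'
python3 - <<'E'
from h import *
s=status.state();print(s["eef_pos"],s["joints"].round(3),s["grip_width"])
R=cv2.Rodrigues(s["tool_rot"])[0];print(R.round(3))
v=vision.snapshot("wrist");save(v,"wr")
p=find(v,"knob",1);print(p,[at_z(v,q[0],.18) for q in p], proj(v,[.595,.046,.187]))
E
```

```text
t: 1.17
eef_pos: [0.2708, -0.382, 0.2394]
tool_rot: [2.061, 0.31, -2.06]
force: [0.8, -0.3, 0.1]
grip_width: 0.499
t: 1.58
eef_pos: [0.3788, -0.2396, 0.2396]
tool_rot: [2.06, 0.31, -2.06]
force: [0.1, -1.0, -0.4]
grip_width: 0.502
t: 2.0
eef_pos: [0.4867, -0.0973, 0.2395]
tool_rot: [2.06, 0.311, -2.06]
force: [-0.2, -0.5, -0.7]
grip_width: 0.498
t: 2.42
eef_pos: [0.5958, 0.0474, 0.2394]
tool_rot: [2.031, 0.359, -2.031]
force: [-0.1, -1.1, 1.1]
grip_width: 0.501
[0.59577454 0.04744985 0.23939713] [-0.107  0.344  1.416 -0.     1.382  1.114] 0.500708327940741
[[ 0.     0.343 -0.939]
 [-0.    -0.939 -0.343]
 [-1.     0.    -0.   ]]
[(array([287. , 209.1]), 0.74)] [array([0.61308247, 0.05177398, 0.18      ])] [[285.75415738 242.51835285]]
```

View pics/wr.png

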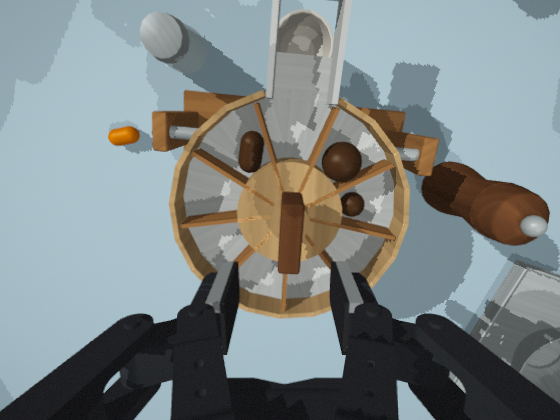

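The wrist view shows the bar from about (292,192) to (289,272), between the fingers. I check its axis by projecting the model into the picture.

Run:
```python
from h import *
v=vision.snapshot("wrist"); print("cam",ray(v,[280,210])[0])
for a in(18,20,22):
    u=np.array([np.cos(np.radians(a)),np.sin(np.radians(a)),0])
    print(a,proj(v,[np.array([.595,.046,z])+s*.023*u for z in(.187,.153) for s in(1,-1)]).round(0).tolist())
p1=at_z(v,[292,193],.187);p2=at_z(v,[289,247],.187);p3=at_z(v,[289,272],.187)
print(p1,p2,p3,np.linalg.norm(p1-p2),np.linalg.norm(p1-p3))
for b in(p2,p3): print("c",(p1+b)/2,np.degrees(np.arctan2(*(p1-b)[1::-1])))
# fence circle centre by its left/right inner edges
print((at_z(v,[172,200],.134)+at_z(v,[409,200],.134))/2)
```

```text
cam [0.66778563 0.07593394 0.37325547]
18 [[291.0, 210.0], [288.0, 281.0], [290.0, 196.0], [287.0, 258.0]]
20 [[290.0, 210.0], [289.0, 281.0], [289.0, 196.0], [288.0, 258.0]]
22 [[288.0, 210.0], [290.0, 281.0], [288.0, 196.0], [289.0, 258.0]]
[0.6267723  0.05627626 0.187     ] [0.5948108  0.04610001 0.187     ] [0.57918475 0.04022659 0.187     ] 0.033542415476148536 0.05022118201237996
c [0.61079155 0.05118814 0.187     ] 17.661005001361588
c [0.60297852 0.04825143 0.187     ] 18.637520192279798
[0.6096476 0.0499285 0.134    ]
```

```bash
python3 -m jog '[[0,1.5,0,-0.2,0,0,0],[0,3.5,0,-0.2,0,0,0],[0,5.5,0,-0.2,0,0,0],[0,7,0,-0.2,0,0,0],[0,7.6,0,-0.2,0,0,0]]'
python3 -m jog '[[-1,0,0,0,0,0,0],[-1,0,0,0,0,0,0],[-1,0,0,0,0,0,0],[-1,0,0,0,0,0,0],[-1,0,0,0,0,0,0]]' 40
python3 -m jog '[[-1,0,0,0,-0.03,0,0],[-1,0,0,0,-0.08,0,0],[-1,0,0,0,-0.13,0,0],[-1,0,0,0,-0.18,0,0],[-1,0,0,0,-0.2,0,0]]'
```

```text
t: 2.98
eef_pos: [0.5948, 0.0453, 0.1609]
tool_rot: [2.028, 0.358, -2.037]
force: [-0.4, -0.1, -0.8]
grip_width: 0.502
t: 3.4
eef_pos: [0.5979, 0.0443, 0.1643]
tool_rot: [2.032, 0.354, -2.029]
force: [1.7, -6.1, -4.3]
grip_width: 0.157
t: 3.82
eef_pos: [0.5979, 0.0444, 0.1643]
tool_rot: [1.91, 0.537, -1.907]
force: [2.1, -6.0, -4.8]
grip_width: 0.158
```

```bash
python3 -m jog '[[-1,0,0,0,-0.05,0,0],[-1,0,0,0,-0.11,0,0],[-1,0,0,0,-0.17,0,0],[-1,0,0,0,-0.22,0,0],[-1,0,0,0,-0.24,0,0]]'
python3 -m jog '[[-1,0,0,0,-0.05,0,0],[-1,0,0,0,-0.1,0,0],[-1,0,0,0,-0.14,0,0],[-1,0,0,0,-0.16,0,0],[-1,0,0,0,-0.16,0,0]]'
python3 - <<'E'
from h import *
v=vision.snapshot("top");save(v,"t2",(220,70,400,300),3)
st=status.state(); R=cv2.Rodrigues(st["tool_rot"])[0]; print(R[:,1],np.degrees(np.arctan2(-R[1,2],-R[0,2])))
for t,z in(("walnut",.124),("tab",.116)):
    print(t,[(p,c,at_z(v,p,z).round(3)) for p,c in find(v,t)])
E
```

```text
t: 4.23
eef_pos: [0.5978, 0.0445, 0.1643]
tool_rot: [1.756, 0.73, -1.754]
force: [1.9, -5.2, -4.4]
grip_width: 0.155
t: 4.65
eef_pos: [0.5977, 0.0446, 0.1643]
tool_rot: [1.65, 0.845, -1.649]
force: [1.4, -5.4, -3.9]
grip_width: 0.158
[ 0.81293832 -0.58234232  0.00295001] 54.38421538566457
walnut []
tab [(array([320.5, 245.5]), 0.67, array([0.56 , 0.033, 0.116]))]
```

View pics/t2.png

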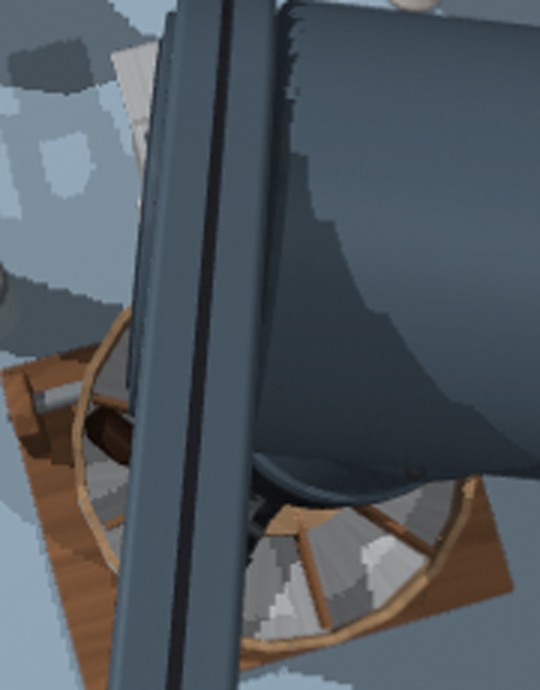

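The arm hides the wheel from above. The tool angle of 54.4° puts the walnut's compartment at about 14.4°, in line with the spout. I release, lift and look with the wrist camera.

```bash
python3 -m jog '[[0,0,0,0,0,0,0],[0,0,0,0,0,0,0],[0,0,0,0,0,0,0],[0,0,0,0,0,0,0],[0,-0.5,0,0,0,0,0]]'
python3 -m jog '[[0,-2,0,0,0.1,0,0],[0,-4.5,0,0,0.2,0,0],[0,-7,0,0,0.3,0,0],[0,-9,0,0,0.4,0,0],[0,-10,0,0,0.5,0,0]]'
python3 - <<'E'
from h import *
v=vision.snapshot("wrist");save(v,"w2",k=1.4)
st=status.state(); R=cv2.Rodrigues(st["tool_rot"])[0]; print(R.round(3),st["eef_pos"],st["joints"].round(2))
for t,z in(("walnut",.124),("tab",.116),("egg_cup",.05)):
    print(t,[(p,c,at_z(v,p,z).round(3)) for p,c in find(v,t)])
E
```

```text
t: 5.22
eef_pos: [0.5964, 0.0467, 0.168]
tool_rot: [1.649, 0.849, -1.651]
force: [-0.2, 0.3, -0.3]
grip_width: 0.498
t: 5.63
eef_pos: [0.598, 0.0466, 0.2723]
tool_rot: [1.979, 0.445, -1.969]
force: [0.8, -0.7, 0.7]
grip_width: 0.501
[[ 0.007  0.425 -0.905]
 [-0.001 -0.905 -0.425]
 [-1.     0.004 -0.006]] [0.59855594 0.04652564 0.27343079] [-0.11  0.33  1.36  0.    1.45  1.02]
walnut [(array([298.2, 141.4]), 0.91, array([0.649, 0.057, 0.124])), (array([284.2, 202.2]), 0.73, array([0.597, 0.045, 0.124]))]
tab [(array([294.5, 188. ]), 0.61, array([0.611, 0.042, 0.116]))]
egg_cup [(array([313.5,  44.7]), 0.95, array([0.733, 0.079, 0.05 ]))]
```

View pics/w2.png

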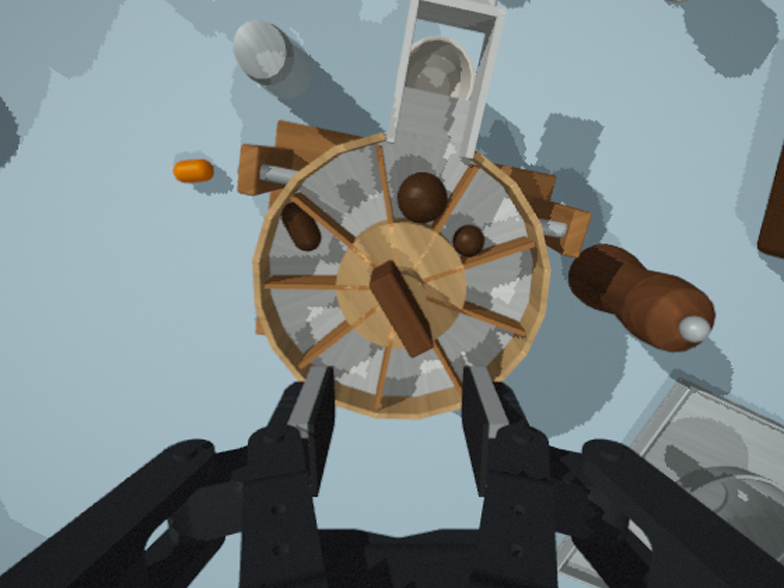

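The walnut is at (422,197), centred between its compartment walls and in line with the spout gap at x 390 to 470. The nutmeg and the kola are in the neighbouring compartments, behind walls. I move over the tab with the gripper shut.

```bash
python3 -m jog '[[-1,0,0.6,-3.2,0.03,0,0],[-1,0,1.3,-7,0.07,0,0],[-1,0,2,-10.8,0.11,0,0],[-1,0,2.7,-14.5,0.15,0,0],[-1,0,3.3,-17.6,0.18,0,0]]'
python3 -m jog '[[-1,2,0,0,0,0,0],[-1,5,0,0,0,0,0],[-1,8,0,0,0,0,0],[-1,10.5,0,0,0,0,0],[-1,12,0,0,0,0,0]]'
python3 - <<'E'
from h import *
v=vision.snapshot("side");save(v,"s3",(120,80,420,300),2.6)
st=status.state(); R=cv2.Rodrigues(st["tool_rot"])[0]; print(R.round(3),st["eef_pos"])
E
```

```text
t: 6.25
eef_pos: [0.7709, 0.094, 0.2658]
tool_rot: [2.074, 0.284, -2.08]
force: [1.1, -0.2, 0.3]
grip_width: 0.0
t: 6.67
eef_pos: [0.7671, 0.0934, 0.1415]
tool_rot: [2.067, 0.287, -2.085]
force: [-0.9, 0.5, -0.1]
grip_width: 0.003
[[-0.013  0.269 -0.963]
 [ 0.    -0.963 -0.269]
 [-1.    -0.004  0.013]] [0.7659189  0.09339438 0.13882905]
```

View pics/s3.png

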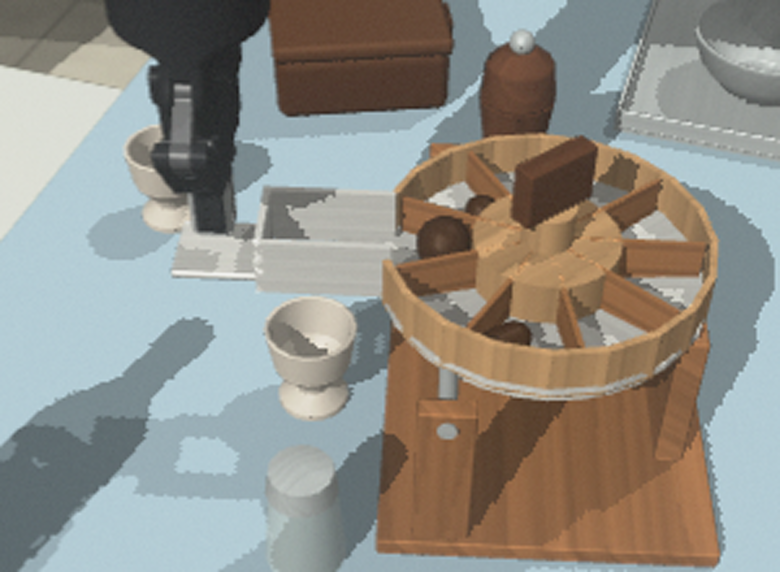

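The fingertips stand about 15 mm above the tab, somewhat to its inner side at crop (212,232). I shift them out by 8 mm and press down gradually.

```bash
python3 -m jog '[[-1,0,0,-0.8,0,0,0],[-1,0.7,0,-0.8,0,0,0],[-1,1.4,0,-0.8,0,0,0],[-1,2,0,-0.8,0,0,0],[-1,2.5,0,-0.8,0,0,0]]'
python3 -m jog '[[-1,0.6,0,0,0,0,0],[-1,1.2,0,0,0,0,0],[-1,1.9,0,0,0,0,0],[-1,2.6,0,0,0,0,0],[-1,3.1,0,0,0,0,0]]'
```

```text
t: 7.13
eef_pos: [0.7771, 0.0954, 0.1225]
tool_rot: [2.076, 0.283, -2.077]
force: [0.3, -0.2, 2.1]
grip_width: 0.004
t: 7.55
eef_pos: [0.777, 0.0953, 0.0914]
tool_rot: [2.076, 0.282, -2.078]
force: [-2.1, 0.0, 2.3]
grip_width: 0.001
```

```bash
python3 -m jog '[[-1,0.4,0,0,0,0,0],[-1,0.7,0,0,0,0,0],[-1,0.9,0,0,0,0,0],[-1,1.1,0,0,0,0,0],[-1,1.2,0,0,0,0,0]]'
python3 -m jog '[[-1,0.1,0,0,0,0,0],[-1,0.1,0,0,0,0,0],[-1,0.1,0,0,0,0,0],[-1,0.1,0,0,0,0,0],[-1,0.1,0,0,0,0,0]]'
python3 -m jog '[[-1,0,0,0,0,0,0],[-1,0,0,0,0,0,0],[-1,0,0,0,0,0,0],[-1,0,0,0,0,0,0],[-1,0,0,0,0,0,0]]'
python3 -m jog '[[-1,0,0,0,0,0,0],[-1,0,0,0,0,0,0],[-1,0,0,0,0,0,0],[-1,0,0,0,0,0,0],[-1,0,0,0,0,0,0]]'
python3 -m jog '[[-1,0,0,0,0,0,0],[-1,0,0,0,0,0,0],[-1,0,0,0,0,0,0],[-1,0,0,0,0,0,0],[-1,0,0,0,0,0,0]]'
python3 - <<'E'
from h import *
v=vision.snapshot("side");save(v,"s4",(120,80,420,300),2.6)
E
```

```text
t: 7.97
eef_pos: [0.7775, 0.0953, 0.0801]
tool_rot: [2.077, 0.282, -2.077]
force: [0.2, -0.9, 3.1]
grip_width: -0.003
t: 8.38
eef_pos: [0.7777, 0.0953, 0.0796]
tool_rot: [2.078, 0.282, -2.077]
force: [0.7, -1.2, 3.5]
grip_width: -0.005
t: 8.8
eef_pos: [0.7776, 0.0953, 0.0794]
tool_rot: [2.077, 0.282, -2.077]
force: [0.4, -0.4, 4.2]
grip_width: -0.001
t: 9.22
eef_pos: [0.7776, 0.0953, 0.0793]
tool_rot: [2.077, 0.282, -2.077]
force: [0.5, -1.1, 2.1]
grip_width: -0.001
t: 9.63
eef_pos: [0.7775, 0.0954, 0.0793]
tool_rot: [2.077, 0.282, -2.077]
force: [1.0, -1.2, 2.2]
grip_width: -0.0
```

View pics/s4.png

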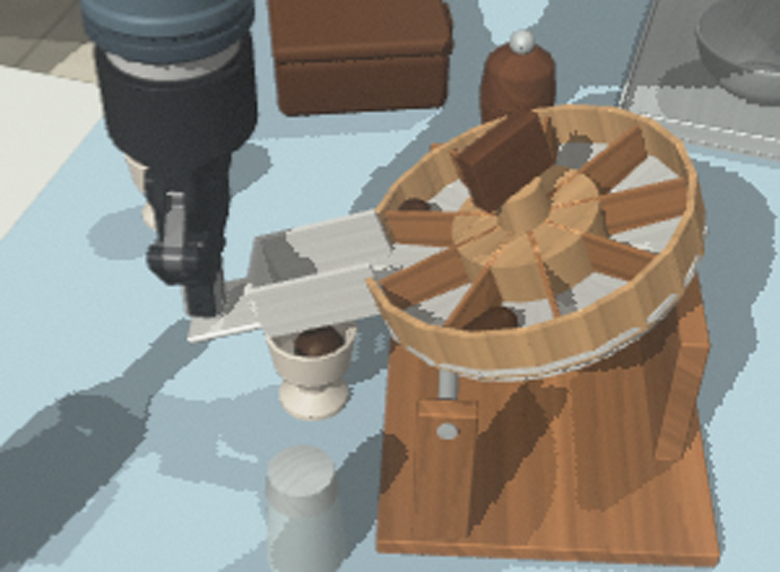

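The walnut lies in the cup at crop (320,342), and the nutmeg and kola are still in the wheel. I raise the tab gently and clear off.

```bash
python3 -m jog '[[-1,-0.5,0,0,0,0,0],[-1,-1,0,0,0,0,0],[-1,-1.5,0,0,0,0,0],[-1,-2,0,0,0,0,0],[-1,-2.5,0,0,0,0,0]]'
python3 -m jog '[[-1,-0.5,0,0,0,0,0],[-1,-1,0,0,0,0,0],[-1,-1.6,0,0,0,0,0],[-1,-2.3,0,0,0,0,0],[-1,-3.2,0,0,0,0,0]]'
python3 -m jog '[[-1,-1.5,0,0,0,0,0],[-1,-3,0,0,0,0,0],[-1,-4.5,0,0,0,0,0],[-1,-6,0,0,0,0,0],[-1,-7,0,0,0,0,0]]'
python3 -m jog '[[-1,0,0,0,0,0,0],[-1,0,0,0,0,0,0],[-1,0,0,0,0,0,0],[-1,0,0,0,0,0,0],[-1,0,0,0,0,0,0]]'
python3 - <<'E'
from h import *
v=vision.snapshot("side");save(v,"s5",(120,80,420,300),2.6)
for t,z in(("walnut",.04),("egg_cup",.03)): print(t,[(p,c,at_z(v,p,z).round(3)) for p,c in find(v,t)])
print(proj(v,[.77,.0917,.116])-[120,80])
E
```

```text
t: 10.1
eef_pos: [0.7778, 0.0957, 0.1055]
tool_rot: [2.078, 0.282, -2.076]
force: [1.4, 0.0, 2.5]
grip_width: 0.001
t: 10.52
eef_pos: [0.7764, 0.0952, 0.1357]
tool_rot: [2.074, 0.282, -2.081]
force: [0.6, -0.5, 0.0]
grip_width: 0.001
t: 10.93
eef_pos: [0.7775, 0.0952, 0.2082]
tool_rot: [2.078, 0.281, -2.076]
force: [-0.2, 0.9, 1.1]
grip_width: -0.001
t: 11.35
eef_pos: [0.7769, 0.0954, 0.2047]
tool_rot: [2.075, 0.282, -2.08]
force: [0.5, -0.9, -0.0]
grip_width: 0.004
walnut [(array([241.9, 211.4]), 0.55, array([0.72 , 0.072, 0.04 ]))]
egg_cup [(array([237.7, 221.4]), 0.95, array([0.722, 0.085, 0.03 ]))]
[[82.12259999 94.97311798]]
```

View pics/s5.png

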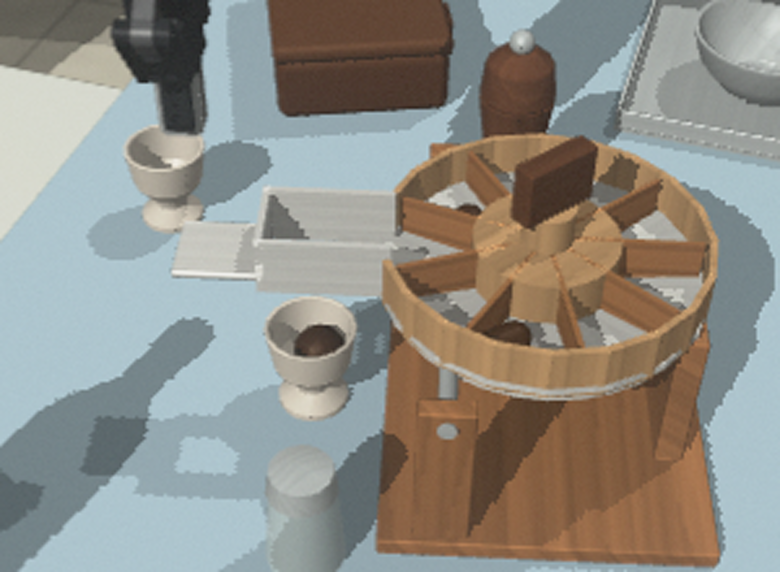

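The carousel is level, with the tab at (215,250) exactly where it was before. The walnut is in the cup at (320,340), the cup stands unmoved, and the nutmeg and kola are still in the wheel. The arm is clear.

```bash
python3 -c "
from station import workorder;print(workorder.finish_job())"
```

```text
the job is handed in; nothing more can be done
None
```

The job is done and handed in at about 11.4 s; no verdict was reported.

- **Turning the wheel:** I gripped the knob and turned the wheel about 34° counter-clockwise. A wrist picture then showed the walnut centred in front of the spout.
- **Tipping:** I pressed the tab down to its stop at about 4 N and held it about 1.7 s. The walnut rolled out into the egg cup, and I raised the tab gently.
- **Last side picture:** The carousel is level with the tab back where it was. The walnut lies in the bowl of the upright, unmoved cup. The nutmeg and the kola are still in the wheel, and the arm is clear of everything.
- **Checks that disagreed:**
  - The spotter's tab positions, and some of its knob positions, were wrong, so I measured those from the pictures by hand.
  - In the last check, its walnut and cup positions were 13 mm apart sideways, right at the allowed limit. I put that down to the assumed heights and the partly hidden nut, since the picture shows the walnut seated in the bowl.

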